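Close a cake carton by tucking its cover under the lip

ROBOT

A 6-joint arm with a two-finger parallel gripper is mounted at the origin on the work surface. World frame = base frame: x ahead of the robot, y to its left, z up, the work surface at z = 0. Lengths are in mm, angles in rad, forces in N, time in s.
With the tool pointing down it reaches from about 375 to 900 mm from the base axis. Payload 3.1 kg.
Tool frame: the origin (TCP) lies where the fingers leave the gripper's body, on its centre line; the fingertips stand 73 mm ahead of it and the grasp point (between the pads) lies 54 mm ahead of it (manip.tip_extent is the distance from the TCP to the fingertips, in mm); z points along the fingers, y is the line along which they close (so a half turn about z gives the same grasp; the last joint's range is limited). The gripper opens to 85 mm and grips with 20 to 120 N. Pads are 22 mm wide; open, the fingers measure 114 mm over their backs; the gripper's body (76 mm by 85 mm) begins 54 mm behind the grasp point. The pads swing forward as they close: fully open they stand 13 mm farther back than shut.
Start: joints at [-1.456, 0.527, 1.433, -0, 1.181, -0.178], TCP at [180.42, -598.37, 303.91] pointing down, gripper open.
Joint ranges: [-3.08, 3.08], [-0.75, 2.2], [0.22, 2.44], [-1.43, 4.57], [0, 2.65], [-2.85, 2.85]. Speed limits (rad/s): [2.79, 2.79, 3.14, 3.14, 3.14, 3.14].

INTERFACE

Orientations are given as a unit quaternion [x, y, z, w].
In Python, from workcell import manip gives the robot as it stands.
- The arm moves only by the shell command python3 -m crank 'ROWS' [FORCE]. ROWS is JSON, a list of rows, each an object with "dp": the shift along the tool's x, y, z in mm, a list of three; "roll": the turn about the tool's z in rad; "grip": the opening in per cent of the stroke, from 0 (shut) to 100 (fully open). A call has 1 to 5 rows; each row is the pose to reach, as a shift and turn from the pose commanded when the call began, along the tool's axes at that moment; what a row does not reach only later rows make up. A row lasts 1/12 s, in which the tool goes at most 41.7 mm and 7.16 degrees, less where a joint would pass 70% of its speed; a pose out of reach is approached as far as the arm can. A call with a gripper value outside its range is refused whole. The fingers move at their own pace and stop on an object; FORCE is the grip in N (left out, the last holds). Time passes only in rows, so rows that repeat a pose let the fingers close. It gives the time, the measured TCP pose, the force, the opening and the grip force at its end, in the units of the state.
- manip.observe(): the state, without advancing time (a new reading comes with each control period).
- manip.read_camera(name): name is "side" or "top" or "wrist"; returns a dict with "color" (420x560x3 uint8, red, green, blue), "depth" (420x560 float32, mm along the optical axis (not along the pixel's ray), 0 where there is no reading), "vertical_fov" (degrees; the focal length in pixels is half the picture's height over the tangent of half this angle, whatever the lens; pixels are square), "cx", "cy" (the principal point, pixels), "cam_to_world" (4x4, takes a point from camera to world coordinates). Camera axes: x right, y down, z forward; pixel columns grow to the right and rows downward; lengths in mm; the calibration is good to about 2 mm. The wrist camera is an equidistant fisheye: a pixel r from the principal point sees the ray r / f radians off the axis. A picture is of the moment at which its call begins.
- manip.finish_job(): hands the job in; it is judged then, once.
The state is a dict: "t": time; "qpos": joint angles; "qvel": joint speeds; "joint_torque": joint torques, N m; "tool_pos": TCP position; "tool_rot": TCP orientation; "contact_force": force on the tool from outside, world axes, zero at the start; "ft_torque": the same for the moment, N m; "finger_gap": opening from 0.0 (shut) to 1.0 (fully open); "gripper_force": force on a finger pad.
Only numpy, scipy, OpenCV 4.12 (cv2) and the standard library are available. Lean on these libraries where they do the work, as an engineer would, in place of code of your own. Each camera call takes 0.05 s, during which the arm holds its last target. There are 200 camera calls.

TASK

Close the carton of cakes: with the fingertips, gently push its standing maroon cover over until it lies flat, then slide it forward as far as it will go (its rib is there to push against), so that its pale edge is tucked beneath the yellow lip. Only push: do not grip or lift the cover or the carton, leave the carton about where it stands and leave everything around it alone, and finish clear of it all.

Things in the scene. Friction and masses are not known exactly. Their poses are not given: they have to be found in the camera images.
- carton: Loose cream plastic carton, 170 mm long (its x) by 150 mm wide (its y), walls 5 mm thick, 55 mm high, 1.2 kg, with four cakes fixed inside below the rim. Origin: centre of its underside; z up. The maroon cover is hinged above its -x wall (the robot's side); the yellow lip stands on its +x wall on a bracket that adds 12 mm. It slides if pushed with over roughly 6 N.
- cover (a joint): Angle of the maroon cover (rad): 0 = flat over the carton, 1.57 = upright above the -x wall, end stop 1.85. Starts at 1.25 to 1.75. A stiff hinge (0.10 N m) keeps it where it is left, so it must be pushed all the way down. It collides with the lip: if slid more than about 5 mm before it is flat, it lands on top of the lip and must be slid back.
- cover_slide (a joint): How far the cover, with its hinge pin, is slid along the carton's +x towards the lip (m): 0 (start) to 0.018 (end stop). Dry friction of 3.5 N, no spring; it can be pushed both ways. At 0 the flat cover's edge is 6 mm short of the lip; at 0.018 it is 12 mm beneath it. It passes beneath only when the cover is within about 0.03 rad of flat.
- hinge (a point): Point on the hinge axis, mid-width, 59 mm above the table, at carton x = -70 mm when the cover is not slid. It moves with the cover's slide. The axis runs along carton y. Its axes are the carton's.
- cover_edge (a point): Middle of the cover's free edge (pale strip), 136 mm from the hinge axis, at mid-thickness. The cover is a rigid plate 4 mm thick and 136 mm wide, from 3 to 136 mm from the hinge axis, its mid-plane through that axis. Axes turn with the cover: x from hinge to free edge, z out of the outer face (up when flat).
- rib (a point): Centre of the hinge-side face of the straight maroon rib on the cover's outer (upper when flat) face: 69 mm from the hinge axis, 4 mm above the outer face. The rib runs across the cover, 90 mm long, 12 mm thick (69 to 81 mm from the axis), 8 mm high. With the cover flat, push this face along carton +x to slide it. Axes as cover_edge.
- lip_edge (a point): Middle of the lip's underside at its free (inner) edge: carton x = 72 mm, 66 mm above the carton's underside. The lip is a fixed yellow ledge 130 mm wide and 5 mm thick reaching from here 25 mm outwards (carton +x); 5 mm of room is left between it and the flat cover's upper face. Axes: the carton's.
- cake_left: Loose round cake, 58 mm across, 36 mm high, standing beside the carton on its +y side. Origin: centre of its underside. Leave alone.
- cake_right: Loose round cake like cake_left, on the carton's -y side. Leave alone.
- jar: Amber jam jar, 66 mm across, 85 mm high, origin under its centre. Leave alone.
- shaker: Aluminium sugar shaker, 60 mm across, 110 mm high, origin under its centre. Leave alone.
- bowl: Steel bowl, 120 mm across, 50 mm high, origin under its centre. Leave alone.
- cutter: Copper ring cutter, 72 mm across, 40 mm high, origin under its centre. Leave alone.
- brush: Pastry brush lying on the table beyond the carton. Leave alone.
Things that resemble listed ones, but are neither listed nor needed, are in the scene too. What is shaped like the carton but turquoise is not meant.

How it is judged:
By the outcome, as a careful person would: the job done as asked, in the order asked, and still so for the second after the job is handed in, with the robot touching nothing.
It also fails if it takes over 45 s, if anything falls off the work surface, if the arm or the gripper's body presses on something with over 40 N, if the wrist force passes 120 N, or if a joint passes its speed limit or range.

## Working session

There is one attempt and no reset: what is moved stays moved. The work goes in short steps, Python scripts to look and compute and a shell command to move; the robot and the scene stay as the last step left them, time stands still between calls to the robot, and variables do not carry over. Pictures are saved under pics/ and viewed, at most 10 in all, crops included, and the job is handed in when it is done.

```bash
mkdir -p pics; ls
cat > h.py <<'E'
import numpy as np, cv2
from workcell import manip
def snap(n,f):
    c=manip.read_camera(n); cv2.imwrite('pics/%s.png'%f,c['color'][:,:,::-1]); np.savez('pics/%s.npz'%f,**{k:np.array(v) for k,v in c.items()}); return c
def load(f): return dict(np.load('pics/%s.npz'%f))
def pts(c):
    h,w=c['depth'].shape; F=h/2/np.tan(np.radians(float(c['vertical_fov']))/2)
    u,v=np.meshgrid(np.arange(w),np.arange(h)); d=c['depth']
    P=np.stack([(u-c['cx'])/F*d,(v-c['cy'])/F*d,d,np.ones_like(d)],-1)
    return (P@np.array(c['cam_to_world']).T)[...,:3]
E
python3 - <<'E'
from h import *
for n in('side','top'): c=snap(n,n+'0'); print(np.round(c['cam_to_world'],2),c['vertical_fov'])
print(manip.observe())
a=cv2.imread('pics/side0.png');b=cv2.imread('pics/top0.png')
E
```

```text
pics
[[-6.8000e-01 -4.7000e-01  5.6000e-01 -2.0828e+02]
 [-7.3000e-01  4.4000e-01 -5.2000e-01  7.2728e+02]
 [ 0.0000e+00 -7.6000e-01 -6.4000e-01  9.5580e+02]
 [ 0.0000e+00  0.0000e+00  0.0000e+00  1.0000e+00]] 51.77764307647078
[[ 1.00000e-02 -9.70000e-01  2.20000e-01  2.19000e+02]
 [-1.00000e+00 -1.00000e-02  0.00000e+00 -1.29300e+01]
 [ 0.00000e+00 -2.20000e-01 -9.70000e-01  1.46998e+03]
 [ 0.00000e+00  0.00000e+00  0.00000e+00  1.00000e+00]] 45.14027195812259
{'t': 0.1, 'qpos': array([-1.45651193e+00,  5.28362424e-01,  1.43374493e+00,  2.21952823e-05,
        1.18141645e+00, -1.78526065e-01]), 'qvel': array([ 3.22583244e-04, -1.54543670e-03, -3.56851704e-03, -4.39261851e-05,
        2.20137901e-03, -9.13335258e-05]), 'joint_torque': array([ 3.32737573e-04, -4.43302774e+01, -1.78585893e+01, -2.90789094e-04,
        3.89030538e-03,  1.45521039e-05]), 'tool_pos': array([ 180.36266952, -597.89564654,  303.04726832]), 'tool_rot': array([ 9.89302039e-01,  1.45878525e-01,  4.12672886e-05, -9.64747039e-04]), 'contact_force': array([-0.38476079, -0.29188348, -0.31520364]), 'ft_torque': array([ 0.00122936, -0.00559168, -0.02885864]), 'gripper_force': 0.0, 'finger_gap': 1.0016526917729927}
```

View pics/side0.png

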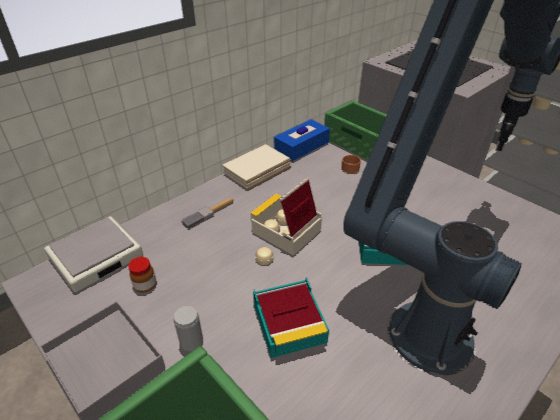

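View pics/top0.png

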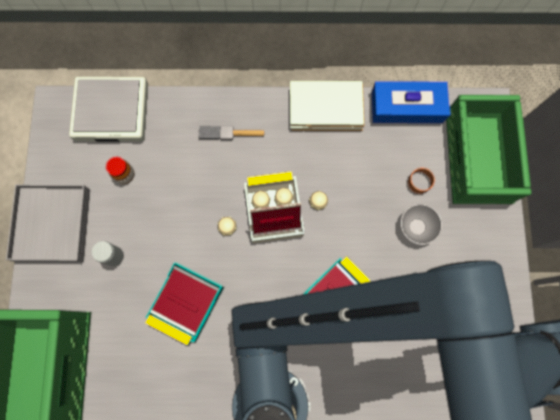

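The side view shows the cream carton with its standing maroon cover at about (287,218), and the top view shows it at (274,208). The two turquoise look-alikes, at top (185,303) and (338,280), are ruled out by colour. Loose cakes stand at top (227,226) and (318,200).

Run:
```python
from h import *
c=load('top0'); P=pts(c); hsv=cv2.cvtColor(c['color'],cv2.COLOR_RGB2HSV)
roi=np.zeros(P.shape[:2],bool); roi[165:250,235:310]=1
H,S,V=[hsv[...,i].astype(int) for i in range(3)]
yel=roi&(H>20)&(H<33)&(S>180)&(V>120)&(P[...,2]>60)
p=P[yel]; print('lip',len(p),p.mean(0)); 
r=cv2.minAreaRect(p[:,:2].astype(np.float32)); print(r)
mar=roi&((H<6)|(H>172))&(S>150)&(P[...,2]>50)
m=P[mar]; print('mar',len(m),m.min(0),m.max(0),m.mean(0))
box=roi&(P[...,2]>40)&(P[...,2]<64); b=P[box]; print(cv2.minAreaRect(P[roi&(P[...,2]>45)&(P[...,0]>300)][:,:2].astype(np.float32)))
s=load('side0'); Q=pts(s); hs=cv2.cvtColor(s['color'],cv2.COLOR_RGB2HSV); r2=np.zeros(Q.shape[:2],bool); r2[175:240,275:325]=1
mm=r2&((hs[...,0]<6)|(hs[...,0]>172))&(hs[...,1]>150)&(Q[...,2]>50); q=Q[mm]
print('side mar',len(q),q.min(0),q.max(0))
for k,X in(('top',m),('side',q)):
    mu=np.median(X,0); w=np.linalg.svd(X-mu)[2][2]; print(k,mu,w)
for n,u,v in(('cl',227,226),('cr',318,200)):
    print(n,P[v-3:v+4,u-3:u+4].mean((0,1)))
im=cv2.resize(cv2.imread('pics/top0.png')[155:260,215:335],None,fx=5,fy=5,interpolation=cv2.INTER_CUBIC)
im2=cv2.resize(cv2.imread('pics/side0.png')[170:275,230:335],None,fx=5,fy=5,interpolation=cv2.INTER_CUBIC)
cv2.imwrite('pics/crop.png',cv2.resize(np.hstack([im,im2]),(800,373)))
```

```text
lip 339 [622.0974949    3.46591851  74.93863587]
((434.46905517578125, -34.03068542480469), (414.52239990234375, 125.16033172607422), 11.20865249633789)
mar 899 [218.99669752 -80.14824806  71.72951883] [ 517.55301554   47.6239242  1469.97917906] [490.59253442 -15.40023761 132.54770782]
((546.4232177734375, -7.5120697021484375), (183.59225463867188, 150.4279022216797), 8.013277053833008)
side mar 1082 [-208.27872688  -82.5957451    63.56524411] [524.04401852 727.27866534 955.80238295]
top [490.78363823 -15.69229966 136.11825638] [-0.98189303 -0.15325263 -0.11135399]
side [492.89214369 -10.40120034 129.51723309] [-0.84639551 -0.52402769 -0.09491905]
cl [490.69309956 125.41819118  34.84154335]
cr [ 569.62832346 -138.48372559   35.0432327 ]
```

View pics/crop.png

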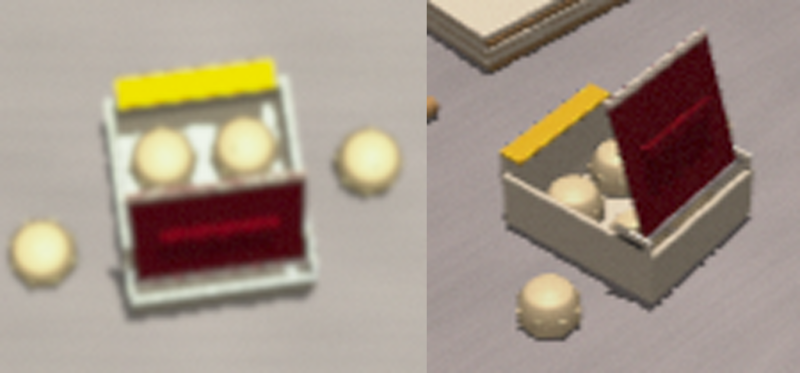

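The crop confirms the target: cream carton, yellow lip at the far end, cover standing on the robot's side with its rib on the robot-facing face. I'll refit without the zero-depth pixels.

Run:
```python
from h import *
def mk(f,r):
    c=load(f); P=pts(c); h=cv2.cvtColor(c['color'],cv2.COLOR_RGB2HSV).astype(int); m=np.zeros(P.shape[:2],bool); m[r[0]:r[1],r[2]:r[3]]=1
    return P,m&(c['depth']>0)&(P[...,0]>380),h
for f,r in(('top0',(165,250,235,310)),('side0',(175,240,245,325))):
    P,m,h=mk(f,r)
    y=P[m&(h[...,0]>20)&(h[...,0]<33)&(h[...,1]>180)&(P[...,2]>62)&(P[...,2]<80)&(P[...,0]>580)]
    q=cv2.minAreaRect(y[:,:2].astype(np.float32)); print(f,'lip',len(y),q,y[:,2].mean())
    X=P[m&((h[...,0]<6)|(h[...,0]>172))&(h[...,1]>150)&(P[...,2]>60)&(P[...,2]<210)]
    for _ in range(4):
        mu=X.mean(0); w=np.linalg.svd(X-mu,full_matrices=False)[2][2]; w*=-np.sign(w[0]); d=(X-mu)@w; X=X[abs(d)<4]
    print('cover',len(X),mu,w,'theta',np.arctan2(np.hypot(w[0],w[1]),w[2]),'yaw',np.arctan2(w[1],w[0])-(-np.pi),X.min(0),X.max(0))
    R=P[m&(P[...,2]>50)&(P[...,2]<85)&(P[...,0]>380)]
    print('rim',cv2.minAreaRect(R[:,:2].astype(np.float32)))
```

```text
top0 lip 337 ((623.4802856445312, 3.413921356201172), (25.78266143798828, 125.29915618896484), 8.24032211303711) 70.84014455906797
cover 771 [491.70487782 -15.24061677 128.39750369] [-0.94119343 -0.13639387  0.30911429] theta 1.256534755345148 yaw 0.14391403350298448 [465.94904101 -80.14824806  71.72951883] [515.97860325  47.6239242  182.70731001]
rim ((546.433837890625, -7.46295166015625), (183.6682891845703, 150.18716430664062), 8.067987442016602)
side0 lip 173 ((625.8534545898438, 6.035400390625), (25.178977966308594, 126.5837631225586), 8.158327102661133) 71.2756972599474
cover 957 [493.98713001 -11.66230993 122.80258453] [-0.94061766 -0.13899362  0.30970825] theta 1.2559101451350558 yaw 0.14670679462458835 [466.79347253 -82.5957451   63.56524411] [523.21117071  52.84274644 182.5000341 ]
rim ((550.373779296875, -3.1068572998046875), (186.37107849121094, 154.67555236816406), 8.750483512878418)
```

Carton yaw is about 0.143, the hinge is near (471, -17, 59) and the cover angle is about 1.256. I'm approaching with the fingers shut.

```bash
python3 -m crank '[{"dp":[402,-479,0],"roll":0.15,"grip":0},{"dp":[402,-479,0],"roll":0.15,"grip":0},{"dp":[402,-479,0],"roll":0.15,"grip":0},{"dp":[402,-479,0],"roll":0.15,"grip":0},{"dp":[402,-479,0],"roll":0.15,"grip":0}]' 20
cat > s.py <<'E'
from h import *
from scipy.spatial.transform import Rotation as Ro
import sys
g=np.array([float(x) for x in sys.argv[1:4]]) if len(sys.argv)>3 else None
o=manip.observe(); R=Ro.from_quat(o['tool_rot']).as_matrix(); p=o['tool_pos']
H=np.array([471.5,-17.3,59]); ya=.143; E=np.array([[np.cos(ya),np.sin(ya),0],[-np.sin(ya),np.cos(ya),0],[0,0,1]])
tip=p+R[:,2]*manip.tip_extent
print('t',round(o['t'],2),'tip rel hinge (a,b,z)',np.round(E@(tip-H),1),'F carton',np.round(E@o['contact_force'],2),'heading',round(np.arctan2(R[1,0],R[0,0]),3),'gap',round(o['finger_gap'],2),'ext',manip.tip_extent)
if g is not None: print('dp',np.round(R.T@(E.T@g+H-tip),1),'roll',round(np.arctan2(R[1,0],R[0,0])-ya,3))
E
python3 s.py -45 0 171
```

```text
t: 0.52
tool_pos: [262.8, -404.9, 303.5]
tool_rot: [0.997, 0.071, -0.0, -0.001]
contact_force: [1.4, 0.6, -0.7]
finger_gap: 0.297
gripper_force: 0.0
t 0.52 tip rel hinge (a,b,z) [-261.8 -353.8  171.9] F carton [ 1.43  0.38 -0.74] heading 0.142 gap 0.3 ext 72.6
dp [ 216.4 -354.     1.3] roll -0.001
```

```bash
python3 -m crank '[{"dp":[216,-354,0],"roll":0,"grip":0},{"dp":[216,-354,0],"roll":0,"grip":0},{"dp":[216,-354,0],"roll":0,"grip":0},{"dp":[216,-354,0],"roll":0,"grip":0},{"dp":[216,-354,0],"roll":0,"grip":0}]' >/dev/null; python3 s.py -45 0 171
```

```text
t 0.93 tip rel hinge (a,b,z) [-153.3 -176.1  172.2] F carton [ 0.74 -0.01  0.52] heading 0.142 gap -0.0 ext 72.6
dp [ 108.1 -176.2    1.3] roll -0.001
```

```bash
python3 -m crank '[{"dp":[100,-169,0],"roll":0,"grip":0},{"dp":[100,-169,0],"roll":0,"grip":0},{"dp":[100,-169,0],"roll":0,"grip":0},{"dp":[100,-169,0],"roll":0,"grip":0},{"dp":[100,-169,0],"roll":0,"grip":0}]' >/dev/null; python3 s.py -45 0 171; python3 -m crank '[{"dp":[0,0,0],"roll":0,"grip":0},{"dp":[0,0,0],"roll":0,"grip":0}]' >/dev/null; python3 s.py 8 0 104
```

```text
t 1.35 tip rel hinge (a,b,z) [-53.1  -6.  172.3] F carton [ 0.09 -1.23  0.09] heading 0.144 gap -0.0 ext 72.6
dp [ 8.1 -6.   1.3] roll 0.001
t 1.52 tip rel hinge (a,b,z) [-53.6  -7.7 172.1] F carton [-0.29 -0.22 -0.37] heading 0.147 gap -0.0 ext 72.6
dp [61.7 -7.4 68.1] roll 0.004
```

```bash
python3 -m crank '[{"dp":[10,-7,30],"roll":0,"grip":0},{"dp":[20,-7,60],"roll":0,"grip":0},{"dp":[35,-7,69],"roll":0,"grip":0},{"dp":[50,-7,69],"roll":0,"grip":0},{"dp":[62,-7,69],"roll":0,"grip":0}]' >/dev/null; python3 s.py 20 0 103
python3 - <<'E'
from h import *
c=snap('side','side1'); cv2.imwrite('pics/s1c.png',cv2.resize(cv2.imread('pics/side1.png')[120:280,210:370],(640,640),interpolation=cv2.INTER_CUBIC))
E
```

```text
t 1.93 tip rel hinge (a,b,z) [  8.1  -3.7 102.1] F carton [ 0.85  0.07 -0.14] heading 0.14 gap 0.0 ext 72.6
dp [11.9 -3.7 -1. ] roll -0.003
```

View pics/s1c.png

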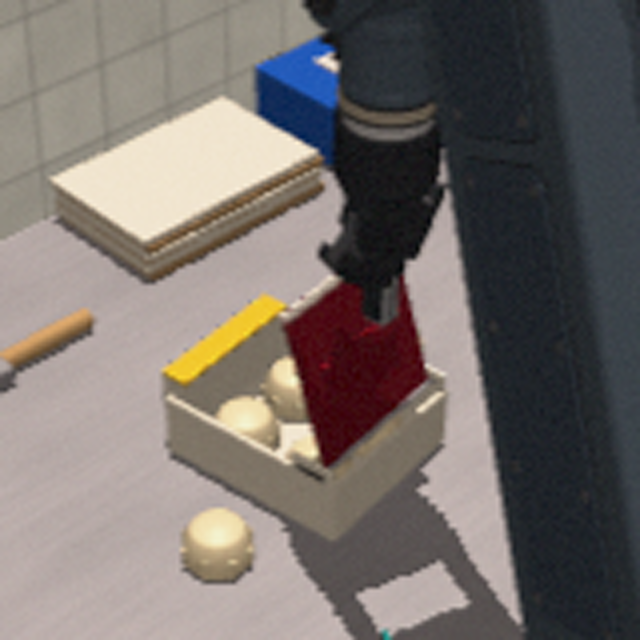

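The closed fingertips are in front of the cover, above the rib (crop 378,318). Starting the arc push.

```bash
python3 -m crank '[{"dp":[12,-4,-1],"roll":0,"grip":0},{"dp":[20,-4,1],"roll":0,"grip":0},{"dp":[28,-4,4],"roll":0,"grip":0},{"dp":[36,-4,8],"roll":0,"grip":0},{"dp":[43,-4,11],"roll":0,"grip":0}]' ; python3 s.py 77 0 69.4
```

```text
t: 2.4
tool_pos: [522.2, -8.7, 223.4]
tool_rot: [0.997, 0.071, -0.0, 0.0]
contact_force: [-0.7, -0.1, 0.8]
finger_gap: -0.001
gripper_force: 0.3
t 2.4 tip rel hinge (a,b,z) [51.4  1.3 91.8] F carton [-0.74 -0.01  0.83] heading 0.142 gap -0.0 ext 72.6
dp [25.6  1.2 22.4] roll -0.001
```

```bash
python3 -m crank '[{"dp":[7,0,6],"roll":0,"grip":0},{"dp":[13,0,11],"roll":0,"grip":0},{"dp":[19,0,17],"roll":0,"grip":0},{"dp":[25,0,22],"roll":0,"grip":0},{"dp":[31,0,29],"roll":0,"grip":0}]' >/dev/null; python3 s.py 99 0 33;python3 - <<'E'
from h import *
c=snap('side','side2'); cv2.imwrite('pics/s2c.png',cv2.resize(cv2.imread('pics/side2.png')[120:280,210:370],(640,640),interpolation=cv2.INTER_CUBIC))
E
```

```text
t 2.82 tip rel hinge (a,b,z) [82.6  2.1 62.7] F carton [-1.12  0.17  1.3 ] heading 0.143 gap 0.0 ext 72.6
dp [16.4  2.1 29.7] roll -0.0
```

View pics/s2c.png

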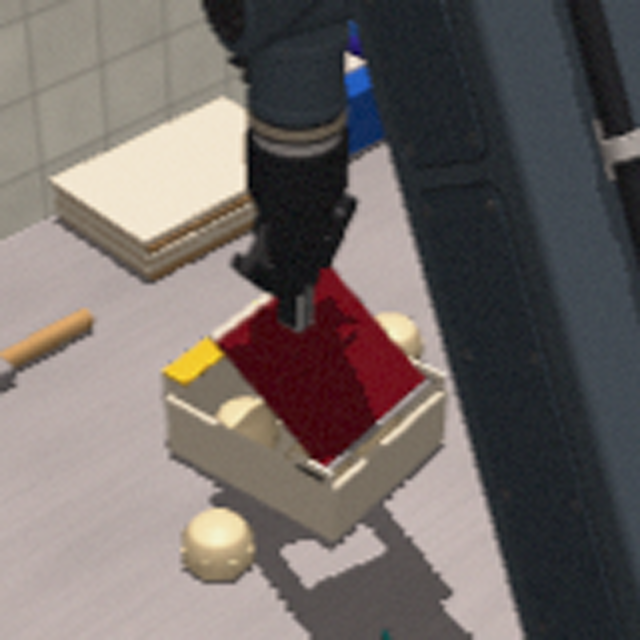

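The cover is following, now at about 0.57 rad with the tip above the rib (crop 298,320). The carton hasn't moved.

```bash
python3 -m crank '[{"dp":[5,1,7],"roll":0,"grip":0},{"dp":[9,2,15],"roll":0,"grip":0},{"dp":[12,2,22],"roll":0,"grip":0},{"dp":[15,2,30],"roll":0,"grip":0},{"dp":[18,2,38],"roll":0,"grip":0}]' >/dev/null; python3 s.py 103 0 14;python3 -m crank '[{"dp":[1,0,6],"roll":0,"grip":0},{"dp":[2,0,11],"roll":0,"grip":0},{"dp":[2,0,15],"roll":0,"grip":0},{"dp":[2,0,18],"roll":0,"grip":0},{"dp":[2,0,20],"roll":0,"grip":0}]' >/dev/null; python3 s.py 103 0 1.5
```

```text
t 3.28 tip rel hinge (a,b,z) [100.4  -0.2  24.5] F carton [0.05 0.08 0.03] heading 0.143 gap -0.0 ext 72.6
dp [ 2.6 -0.2 10.5] roll -0.0
t 3.7 tip rel hinge (a,b,z) [ 1.022e+02 -1.000e-01  5.000e+00] F carton [-0.01  0.33  0.61] heading 0.143 gap 0.0 ext 72.6
dp [ 0.8 -0.1  3.5] roll -0.0
```

```bash
python3 -m crank '[{"dp":[0,0,1],"roll":0,"grip":0},{"dp":[0,0,2],"roll":0,"grip":0},{"dp":[0,0,3],"roll":0,"grip":0},{"dp":[0,0,3],"roll":0,"grip":0}]' >/dev/null; python3 s.py 103 0 1.5;  python3 -m crank '[{"dp":[0,0,0.5],"roll":0,"grip":0},{"dp":[0,0,1],"roll":0,"grip":0},{"dp":[0,0,1],"roll":0,"grip":0}]' >/dev/null; python3 s.py 103 0 1.5
```

```text
t 4.03 tip rel hinge (a,b,z) [ 1.022e+02 -1.000e-01  2.400e+00] F carton [0.27 0.33 0.4 ] heading 0.143 gap 0.0 ext 72.6
dp [ 0.8 -0.1  0.9] roll -0.0
t 4.28 tip rel hinge (a,b,z) [ 1.023e+02 -1.000e-01  1.600e+00] F carton [ 0.23 -0.16  1.76] heading 0.143 gap -0.0 ext 72.6
dp [ 0.7 -0.1  0.1] roll -0.0
```

```bash
python3 -m crank '[{"dp":[0,0,0.5],"roll":0,"grip":0},{"dp":[0,0,1],"roll":0,"grip":0},{"dp":[0,0,1],"roll":0,"grip":0}]' >/dev/null; python3 s.py 103 0 1.5;  python3 -m crank '[{"dp":[0,0,0.5],"roll":0,"grip":0},{"dp":[0,0,1],"roll":0,"grip":0},{"dp":[0,0,1],"roll":0,"grip":0}]' >/dev/null; python3 s.py 103 0 1.5
```

```text
t 4.53 tip rel hinge (a,b,z) [ 1.023e+02 -1.000e-01  7.000e-01] F carton [-0.58 -0.97  5.  ] heading 0.143 gap 0.0 ext 72.6
dp [ 0.7 -0.1 -0.8] roll -0.0
t 4.78 tip rel hinge (a,b,z) [ 1.023e+02 -2.000e-01  1.000e-01] F carton [-1.38  0.95  7.45] heading 0.143 gap 0.0 ext 72.6
dp [ 0.7 -0.2 -1.4] roll -0.0
```

The contact stiffens at z≈1.5, so the cover is down. Next: lift, move behind the rib and check.

```bash
python3 -m crank '[{"dp":[0,0,-15],"roll":0,"grip":0},{"dp":[0,0,-35],"roll":0,"grip":0},{"dp":[-25,0,-50],"roll":0,"grip":0},{"dp":[-55,0,-60],"roll":0,"grip":0},{"dp":[-85,0,-60],"roll":0,"grip":0}]' >/dev/null; python3 -m crank '[{"dp":[-25,0,-20],"roll":0,"grip":0},{"dp":[-50,0,-20],"roll":0,"grip":0},{"dp":[-50,0,-20],"roll":0,"grip":0}]'>/dev/null;  python3 s.py 46 0 30
python3 - <<'E'
from h import *
for n in('top','side'):
    c=snap(n,n+'3'); P=pts(c); h=cv2.cvtColor(c['color'],cv2.COLOR_RGB2HSV).astype(int)
    ok=(c['depth']>0)&(P[...,0]>440)&(P[...,0]<660)&(abs(P[...,1])<110)
    y=P[ok&(h[...,0]>20)&(h[...,0]<33)&(h[...,1]>180)&(P[...,2]>62)&(P[...,2]<80)&(P[...,0]>580)]
    print(n,'lip',cv2.minAreaRect(y[:,:2].astype(np.float32)))
    X=P[ok&((h[...,0]<6)|(h[...,0]>172))&(h[...,1]>150)&(P[...,2]>40)&(P[...,2]<110)]
    for _ in range(4):
        mu=X.mean(0); w=np.linalg.svd(X-mu,full_matrices=False)[2][2]; w*=np.sign(w[2]); d=(X-mu)@w; X=X[abs(d)<5]
    print('cover',len(X),mu,w,X.min(0),X.max(0))
a=cv2.resize(cv2.imread('pics/side3.png')[170:270,230:340],(440,400),interpolation=cv2.INTER_CUBIC)
b=cv2.resize(cv2.imread('pics/top3.png')[160:250,235:315],(355,400),interpolation=cv2.INTER_CUBIC)
cv2.imwrite('pics/c3.png',np.hstack([a,b])[:,:795])
E
```

```text
t 5.45 tip rel hinge (a,b,z) [-38.4   1.7  79.4] F carton [-0.89  0.31  0.31] heading 0.142 gap -0.0 ext 72.6
dp [84.7  1.7 48.9] roll -0.001
top lip ((623.2491455078125, 3.247234344482422), (25.214550018310547, 125.33509826660156), 7.693314552307129)
cover 329 [581.31502426 -17.78584371  60.8308049 ] [1.32557808e-02 7.36041345e-04 9.99911867e-01] [547.02516597 -70.24671713  55.78097546] [605.00065485  59.50443182  65.90130352]
side lip ((625.6507568359375, 5.295440673828125), (24.702392578125, 128.1166534423828), 6.683651447296143)
cover 949 [536.46108651  -4.60519144  61.16065843] [-1.09022123e-04 -3.83116102e-03  9.99992655e-01] [470.78707914 -83.60785759  56.68457361] [608.62609135  68.76472215  66.10176916]
```

View pics/c3.png

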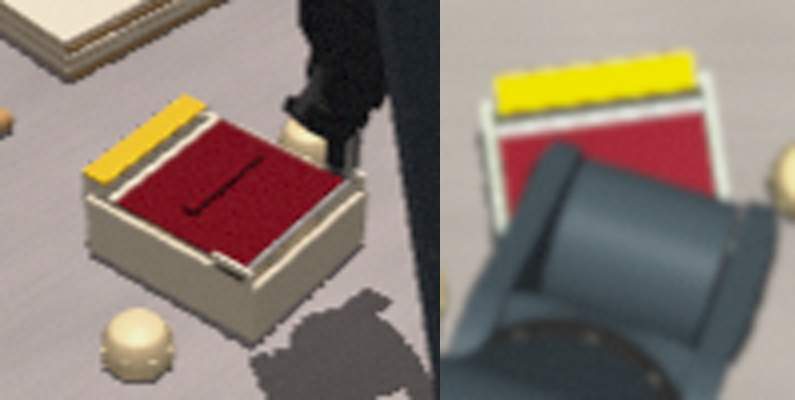

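The cover lies flat with its pale edge short of the lip (crop 160,150), the rib is visible at (225,185), and the carton is still in place. Moving down behind the rib.

```bash
python3 -m crank '[{"dp":[30,1,15],"roll":0,"grip":0},{"dp":[60,2,35],"roll":0,"grip":0},{"dp":[82,2,49],"roll":0,"grip":0},{"dp":[82,2,49],"roll":0,"grip":0},{"dp":[82,2,49],"roll":0,"grip":0}]' >/dev/null; python3 s.py 44 0 4.5; python3 -m crank '[{"dp":[0,0,12],"roll":0,"grip":0},{"dp":[0,0,20],"roll":0,"grip":0},{"dp":[0,0,26],"roll":0,"grip":0},{"dp":[0,0,26],"roll":0,"grip":0}]' >/dev/null; python3 s.py 58 0 4.5
```

```text
t 5.97 tip rel hinge (a,b,z) [51.1 -2.2 28.9] F carton [-0.34 -0.23  0.63] heading 0.144 gap -0.0 ext 72.6
dp [-7.1 -2.2 24.4] roll 0.001
t 6.3 tip rel hinge (a,b,z) [48.1 -1.7  3.4] F carton [-0.28 -0.4  -0.12] heading 0.143 gap 0.0 ext 72.6
dp [ 9.9 -1.8 -1.1] roll -0.0
```

```bash
python3 -m crank '[{"dp":[3,-1,0],"roll":0,"grip":0},{"dp":[5,-1,0],"roll":0,"grip":0},{"dp":[7,-1,0],"roll":0,"grip":0},{"dp":[9,-1,0],"roll":0,"grip":0},{"dp":[10,-1,0],"roll":0,"grip":0}]' >/dev/null; python3 s.py; python3 -m crank '[{"dp":[1,0,0],"roll":0,"grip":0},{"dp":[2,0,0],"roll":0,"grip":0},{"dp":[3,0,0],"roll":0,"grip":0},{"dp":[4,0,0],"roll":0,"grip":0}]' >/dev/null; python3 s.py;  python3 -m crank '[{"dp":[1,0,0],"roll":0,"grip":0},{"dp":[2,0,0],"roll":0,"grip":0},{"dp":[3,0,0],"roll":0,"grip":0},{"dp":[4,0,0],"roll":0,"grip":0}]' >/dev/null; python3 s.py
```

```text
t 6.72 tip rel hinge (a,b,z) [60.  -1.3  4.8] F carton [ 0.41 -0.75  0.68] heading 0.143 gap -0.0 ext 72.6
t 7.05 tip rel hinge (a,b,z) [62.1 -1.   4.3] F carton [-3.44 -1.05  2.93] heading 0.143 gap 0.0 ext 72.6
t 7.38 tip rel hinge (a,b,z) [67.1 -1.   4.3] F carton [-3.76 -0.82  2.46] heading 0.143 gap 0.0 ext 72.6
```

```bash
python3 -m crank '[{"dp":[1,0,0],"roll":0,"grip":0},{"dp":[2,0,0],"roll":0,"grip":0},{"dp":[3,0,0],"roll":0,"grip":0},{"dp":[4,0,0],"roll":0,"grip":0}]' >/dev/null; python3 s.py; python3 -m crank '[{"dp":[1,0,0],"roll":0,"grip":0},{"dp":[2,0,0],"roll":0,"grip":0},{"dp":[3,0,0],"roll":0,"grip":0},{"dp":[4,0,0],"roll":0,"grip":0}]' >/dev/null; python3 s.py;  python3 -m crank '[{"dp":[0.5,0,0],"roll":0,"grip":0},{"dp":[1,0,0],"roll":0,"grip":0},{"dp":[1,0,0],"roll":0,"grip":0}]' >/dev/null; python3 s.py
```

```text
t 7.72 tip rel hinge (a,b,z) [71.3 -1.   4.3] F carton [-3.66 -0.51  2.14] heading 0.143 gap 0.0 ext 72.6
t 8.05 tip rel hinge (a,b,z) [75.3 -1.1  4.3] F carton [-4.06 -1.11  2.08] heading 0.143 gap -0.0 ext 72.6
t 8.3 tip rel hinge (a,b,z) [76.4 -1.1  4.3] F carton [-2.53 -0.5   2.47] heading 0.143 gap 0.0 ext 72.6
```

```bash
for i in 1; do python3 -m crank '[{"dp":[0.5,0,0],"roll":0,"grip":0},{"dp":[1,0,0],"roll":0,"grip":0},{"dp":[1,0,0],"roll":0,"grip":0}]' >/dev/null; python3 s.py; python3 -m crank '[{"dp":[0.5,0,0],"roll":0,"grip":0},{"dp":[1,0,0],"roll":0,"grip":0},{"dp":[1,0,0],"roll":0,"grip":0}]' >/dev/null; python3 s.py; done
python3 - <<'E'
from h import *
c=snap('side','side4'); P=pts(c); h=cv2.cvtColor(c['color'],cv2.COLOR_RGB2HSV).astype(int)
ok=(c['depth']>0)&(P[...,0]>440)&(P[...,0]<660)&(abs(P[...,1])<110)
y=P[ok&(h[...,0]>20)&(h[...,0]<33)&(h[...,1]>180)&(P[...,2]>62)&(P[...,2]<80)&(P[...,0]>580)]
print('lip',cv2.minAreaRect(y[:,:2].astype(np.float32)))
cv2.imwrite('pics/c4.png',cv2.resize(cv2.imread('pics/side4.png')[170:270,230:340],(660,600),interpolation=cv2.INTER_CUBIC))
E
```

```text
t 8.55 tip rel hinge (a,b,z) [77.4 -1.1  4.3] F carton [-2.72 -0.41  0.9 ] heading 0.143 gap 0.0 ext 72.6
t 8.8 tip rel hinge (a,b,z) [78.4 -1.1  4.3] F carton [-3.06 -0.77  1.62] heading 0.143 gap 0.0 ext 72.6
lip ((625.7697143554688, 10.748497009277344), (23.53736114501953, 121.2013168334961), 10.507615089416504)
```

View pics/c4.png

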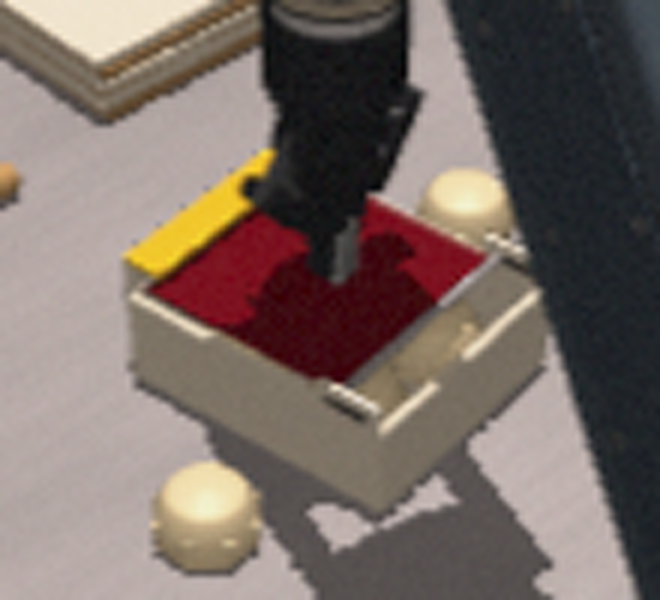

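The pale edge has gone beneath the lip (crop 150,285) and the force is still only the sliding friction. Continuing to the end stop.

```bash
python3 -m crank '[{"dp":[0.5,0,0],"roll":0,"grip":0},{"dp":[0.5,0,0],"roll":0,"grip":0},{"dp":[0.5,0,0],"roll":0,"grip":0}]' >/dev/null; python3 s.py; python3 -m crank '[{"dp":[0.5,0,0],"roll":0,"grip":0},{"dp":[0.5,0,0],"roll":0,"grip":0},{"dp":[0.5,0,0],"roll":0,"grip":0}]' >/dev/null; python3 s.py
```

```text
t 9.1 tip rel hinge (a,b,z) [78.5 -1.1  4.3] F carton [-4.52 -0.53  3.06] heading 0.143 gap -0.0 ext 72.6
t 9.35 tip rel hinge (a,b,z) [78.5 -1.   4.2] F carton [-5.29 -1.46  2.29] heading 0.143 gap 0.0 ext 72.6
```

The tip has stalled at 78.5 and the force is rising, which is the end stop. Backing off and lifting clear.

```bash
python3 -m crank '[{"dp":[-3,0,0],"roll":0,"grip":0},{"dp":[-8,0,0],"roll":0,"grip":0},{"dp":[-8,0,-15],"roll":0,"grip":0},{"dp":[-8,0,-45],"roll":0,"grip":0},{"dp":[-8,0,-80],"roll":0,"grip":0}]' >/dev/null; python3 -m crank '[{"dp":[-30,0,-35],"roll":0,"grip":0},{"dp":[-65,0,-70],"roll":0,"grip":0},{"dp":[-90,0,-100],"roll":0,"grip":0},{"dp":[-90,30,-120],"roll":0,"grip":0},{"dp":[-90,70,-120],"roll":0,"grip":0}]' >/dev/null;  python3 -m crank '[{"dp":[0,40,0],"roll":0,"grip":0},{"dp":[0,80,0],"roll":0,"grip":0},{"dp":[0,120,0],"roll":0,"grip":0},{"dp":[0,160,0],"roll":0,"grip":0},{"dp":[0,200,0],"roll":0,"grip":0}]' >/dev/null;python3 -m crank '[{"dp":[0,0,0],"roll":0,"grip":0},{"dp":[0,0,0],"roll":0,"grip":0},{"dp":[0,0,0],"roll":0,"grip":0}]' >/dev/null; python3 s.py
python3 - <<'E'
from h import *
for n in('top','side'):
    c=snap(n,n+'5'); P=pts(c); h=cv2.cvtColor(c['color'],cv2.COLOR_RGB2HSV).astype(int)
    ok=(c['depth']>0)&(P[...,0]>440)&(P[...,0]<660)&(abs(P[...,1])<110)
    y=P[ok&(h[...,0]>20)&(h[...,0]<33)&(h[...,1]>180)&(P[...,2]>62)&(P[...,2]<80)&(P[...,0]>580)]
    print(n,'lip',cv2.minAreaRect(y[:,:2].astype(np.float32)))
    X=P[ok&((h[...,0]<6)|(h[...,0]>172))&(h[...,1]>150)&(P[...,2]>40)&(P[...,2]<110)]
    mu=X.mean(0); w=np.linalg.svd(X-mu,full_matrices=False)[2][2]; print('cover',mu,w)
a=cv2.resize(cv2.imread('pics/side5.png')[170:270,230:340],(440,400),interpolation=cv2.INTER_CUBIC)
b=cv2.resize(cv2.imread('pics/top5.png')[160:250,235:315],(355,400),interpolation=cv2.INTER_CUBIC)
cv2.imwrite('pics/c5.png',np.hstack([a,b]))
E
```

```text
t 10.85 tip rel hinge (a,b,z) [ -18.8 -270.9  204. ] F carton [-0.34  0.76  0.52] heading 0.142 gap 0.0 ext 72.6
top lip ((623.469482421875, 3.8480911254882812), (25.931316375732422, 126.53680419921875), 8.297656059265137)
cover [576.61389509 -24.07642465  61.36276246] [-0.02337349  0.00356934 -0.99972043]
side lip ((625.5914306640625, 5.642768859863281), (24.312271118164062, 130.0150909423828), 8.643153190612793)
cover [554.98291725  -1.68451506  61.79552058] [ 0.0014346  -0.00202244  0.99999693]
```

View pics/c5.png

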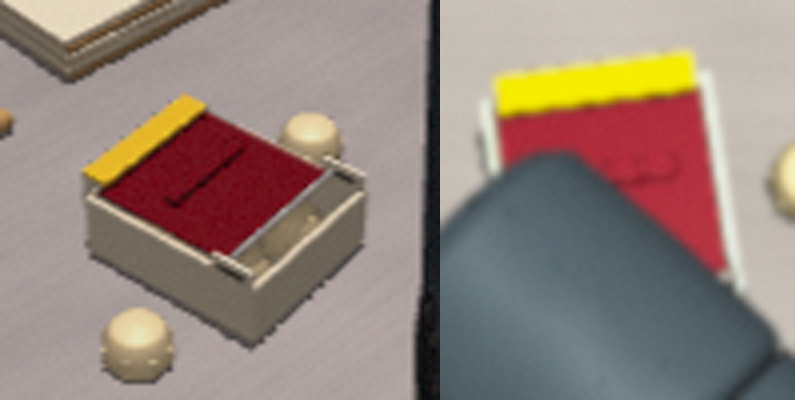

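The cover is flat and tucked fully beneath the lip (crop 150,145). The carton and cakes are where they started, and the arm is clear.

```bash
python3 -c "
from workcell import manip
print(manip.finish_job())"
```

```text
the job is handed in; nothing more can be done
None
```

The carton is closed and the job handed in: the maroon cover lies flat, slid to its end stop with its pale edge beneath the yellow lip; the carton did not measurably move and the arm finished clear at about 11 s.

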